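# Feed a bearing ball into the dish and present it a quarter turn round

## Robot

A 7-joint arm with a two-finger parallel gripper is mounted at the origin on a cart in front of the work surface, level with it; the furniture and walls round the work are solid. World frame = base frame: x ahead of the robot, y to its left, z up, the work surface at z = 0. Lengths are in m, angles in rad, forces in N, time in s.
With the tool pointing down it reaches from about 0.4 to 0.85 m from the base axis. Payload 10.4 kg.
Tool frame: the origin (TCP) lies at the very end of the fingers, on their centre line; the grasp point (between the pads) lies 19 mm behind it; z points along the fingers, y is the direction in which the jaws open and shut (so a half turn about z gives the same grasp; the last joint's range is limited). The gripper opens to 87 mm and grips with 3 to 60 N. Pads are 19 mm wide; open, the fingers measure 117 mm over their backs; the gripper's body (75 mm by 190 mm) begins 51 mm behind the grasp point.
Start: joints at [-1.142, 0.332, -0.065, 1.46, 0.022, 1.35, -0.088], TCP at [0.273, 0.562, 0.223] pointing down, gripper open.
Joint ranges: [-2.6, 2.6], [-0.5, 2.12], [-1.47, 1.34], [0.16, 2.42], [-1.27, 4.41], [0.06, 2.06], [-2.6, 2.6]. Speed limits (rad/s): [2.22, 2.22, 2.79, 2.79, 3.14, 3.14, 3.14].

## Interface

Orientations are given as a rotation vector (axis times angle).
In Python, from workcell import * gives the robot as it stands.
- The arm moves only by the tool carry_out, never from a script. Its argument "targets" is a list of rows, each a list of 2 entries, a list of its own where there are three numbers: the shift along the tool's x, y, z in cm, then the turn, a rotation vector about the tool's x, y, z in degrees. A call has exactly 8 rows; each row shifts and turns the commanded pose from where the row before left it, along the tool's axes as they then stand; what a row does not reach is not made up. A row lasts 1/8 s, in which the tool goes at most 62.5 mm and 10.7 degrees, less where a joint would pass 70% of its speed; a pose out of reach is approached as far as the arm can. A call with a gripper value outside its range is refused whole. "grip" is the finger opening in cm, from 0 to 8.7, set as the call begins (left out, the last holds). The fingers move at their own pace and stop on an object; "squeeze" is the grip in N (left out, the last holds). Time passes only in rows, so rows that do not move let the fingers close, or fill a call up. It gives the time, the measured TCP pose, the force and the opening at its end, in the units of the state.
- state(): the state, without advancing time (a new reading comes with each control period).
- snapshot(name): name is "scene" or "side" or "wrist"; returns a dict with "color" (384x512x3 uint8, red, green, blue), "range_z" (384x512 float32, m along the optical axis (not along the pixel's ray), 0 where there is no reading), "fx", "fy", "cx", "cy" (pixels), "rvec" (rotation vector, rad) and "tvec" (3), from world to camera coordinates, as OpenCV has them. Camera axes: x right, y down, z forward; pixel columns grow to the right and rows downward; lengths in m; the calibration is good to about 2 mm. A picture is of the moment at which its call begins.
- hand_in(): hands the job in, once; it reports no verdict.
The state is a dict: "time": time; "q": joint angles; "joint_velocities": joint speeds; "tau": joint torques, N m; "tool_pos": TCP position; "tool_rot": TCP orientation; "ft_force": force on the tool from outside, world axes, zero at the start; "ft_torque": the same for the moment, N m; "finger_gap": opening from 0.0 (shut) to 1.0 (fully open).
Only numpy, scipy, OpenCV 4.12 (cv2) and the standard library are available. Lean on these libraries where they do the work, as an engineer would, in place of code of your own. Each camera call takes 0.05 s, during which the arm holds its last target.

## Task

Pull the ball feeder's sprung lever towards the robot through its full stroke, so that the steel ball rolls down the chute into the dish, then ease the lever slowly back to rest without letting it snap back. Then take the dish by its upright grip, lift it straight up about a hand's width (10 cm) clear of the bench, and only then turn it a quarter turn about the vertical, either way round, keeping it level and the ball in its middle all the while. Finish while still holding the dish up there, steady and level, turned, with the ball in the middle.

Things in the scene. Friction and masses are not known exactly. Their poses are not given: they have to be found in the camera images.
- feeder: fixed grey ball feeder. Origin: centre of the dish seat (84 mm disc, 4 mm thick) at bench level. Open chute at its +y side: mouth at y = 60 mm, floor 36 mm up there, rising at 12 degrees to a back wall at y = 127 mm, nowhere over 80 mm high. The lever's two cheeks stand at x = -38, y = 88 mm, 116 mm high. The lever is pulled along the feeder's own -x, roughly towards the robot
- lever_arm (a joint): sprung lever, rad: 0 at rest (leaning back 0.35 rad, gate shut before the ball), 0.7 at the end of its stroke (leaning forward 0.35, gate up; the ball is free by about 0.55). Hinge along the feeder's y at x = -38, y = 88, z = 105 mm of the feeder. Springs back: 0.20 N m at rest, 0.45 at full stroke (2 to 5 N at the handle); let go from there it snaps back
- lever_handle (a point): middle of the lever's black T-handle, a round bar 16 mm thick and 56 mm long along the feeder's y, 90 mm from the hinge, about 190 mm above the bench at rest; moves with the lever about 62 mm along feeder -x over the stroke, in an arc 5 mm higher in the middle. Can be taken from above, one finger before and one behind it
- dish: round dark steel dish, 104 mm diameter, 0.15 to 0.24 kg, loose on the seat. Origin: centre of its underside. Inside is a shallow cone (10 degrees), lowest at the centre, 6 mm above the underside; rim 24 mm high. z is up when level; the grip is at its own -y side, away from the chute. At first its axes are parallel to the feeder's within 3 degrees
- dish_grip (a point): point to hold on the dish's upright grip block: 68 mm from the dish's centre along the dish's -y, 56 mm above its underside, 14 mm below the block's top. The block is 14 mm thick along the dish's y, 30 mm wide along its x, 70 mm high from the underside
- dish_middle (a point): where the ball's centre is when it rests in the middle of the dish: on the dish's axis, 18 mm above its underside
- ball_center (a point): centre of the steel ball, 24 mm diameter, 56 g; at first it waits in the chute behind the gate
Mind the look-alikes: they are no part of the job. Leave any green look-alike of the dish alone.

How it is judged:
On the way, in this order (a step that is already met when the one before it is completed fails the run):
1. the lever is pulled through its full stroke (value of joint lever_arm above 0.6 rad), for 0.1 s.
2. the lever is back at rest and the ball lies in the middle of the dish (value of joint lever_arm below 0.06 rad and distance between ball_center and dish_middle below 0.012 m), for 0.2 s.
3. the dish is lifted straight up, not yet turned, the ball in its middle (height (world z) of dish above 0.06 m and angle between the x axis of dish and the x axis of feeder, either way round below 0.35 rad and distance between ball_center and dish_middle below 0.02 m), for 0.1 s.
At the end, for the whole second after the job is handed in: Gripper holds the dish, underside at least 70 mm above the bench, clear of the feeder, under 20 mm/s, level within 0.12 rad, a quarter turn (either way) from the feeder's axes within 0.2 rad; ball within 12 mm of the dish's middle; lever under 0.06 rad (all of step 2 and height (world z) of dish above 0.07 m and angle between the x axis of dish and the y axis of feeder, either way round below 0.2 rad and angle between dish's own z axis and vertical below 0.12 rad and linear speed of dish below 0.02 m/s and contact force between the fingers and dish above 2 N and contact force between dish and feeder below 0.1 N); the arm keeps its last pose, push and grip.
It fails at once if the lever is let snap back (faster than 2 rad/s) (velocity of joint lever_arm below -2 rad/s).
It fails at once if the dish is tilted by more than 0.2 rad (angle between dish's own z axis and vertical above 0.2 rad).
It fails at once if the ball strays more than 25 mm from the middle of the lifted dish (height (world z) of dish above 0.025 m and distance between ball_center and dish_middle above 0.025 m).
It also fails if it takes over 64 s, if anything falls off the work surface, if the arm or the gripper's body presses on something with over 40 N, if the wrist force passes 120 N, or if a joint passes its speed limit or range.

## Working session

There is one attempt and no reset: what is moved stays moved. The work goes in short steps, Python scripts to look and compute and a tool call to move; the robot and the scene stay as the last step left them, time stands still between calls to the robot, and variables do not carry over. Pictures are saved under pics/ and viewed, and the job is handed in when it is done.

Besides the shell and the picture viewer there is one more tool, called after "Call:" as name(argument=value, ...), one argument or row to a line, values as JSON. carry_out: Moves the arm, as the interface text tells. Its arguments: {"type":"object","properties":{"targets":{"type":"array","items":{"type":"array"}},"grip":{"type":"number"},"squeeze":{"type":"number"}},"required":["targets"]}

```bash
mkdir -p pics; ls
python3 - <<'E'
from workcell import *
import cv2,numpy as np
s=state(); print({k:np.round(v,3) for k,v in s.items()})
for n in("scene","side","wrist"):
    p=snapshot(n); cv2.imwrite(f"pics/{n}0.png",p["color"][:,:,::-1]); np.savez(f"{n}0.npz",**p)
    print(n,p["fx"],p["cx"],p["cy"],p["rvec"],p["tvec"])
E
```

```text
pics
{'time': np.float64(0.0), 'q': array([-1.142,  0.333, -0.065,  1.461,  0.022,  1.35 , -0.088]), 'joint_velocities': array([ 0.001,  0.   ,  0.001,  0.001,  0.001, -0.001, -0.   ]), 'tau': array([-0.0000e+00, -6.2325e+01,  2.4000e-02, -3.8990e+01, -6.1000e-02,
        4.0000e-02,  0.0000e+00]), 'tool_pos': array([0.273, 0.562, 0.222]), 'tool_rot': array([-7.030e-01, -3.062e+00,  2.000e-03]), 'ft_force': array([-0.131,  0.099, -0.323]), 'ft_torque': array([-0.035,  0.007,  0.013]), 'finger_gap': np.float64(0.998)}
scene 426.5755584650187 254.53711863280083 193.8258734685301 [ 2.24566477 -0.85617099  0.37291019] [-0.39310092  0.31185035  0.72151301]
side 379.6449734684587 253.52155768617615 196.17189719295638 [ 1.98813185 -0.25144975  0.17766   ] [-0.49206345  0.14647323  0.78737792]
wrist 288.01459802651965 254.84809881483122 195.4042047466521 [-2.44334145 -1.53095096 -0.22440398] [-0.62491727 -0.03489372  0.39150535]
```

View pics/scene0.png

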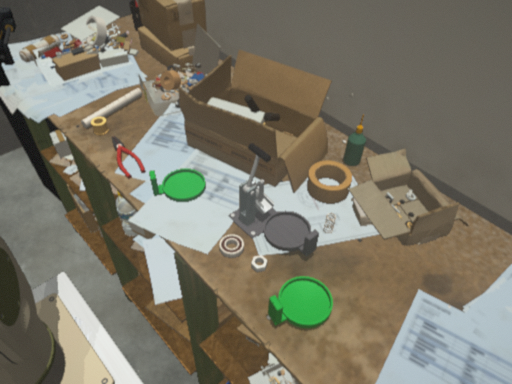

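View pics/side0.png

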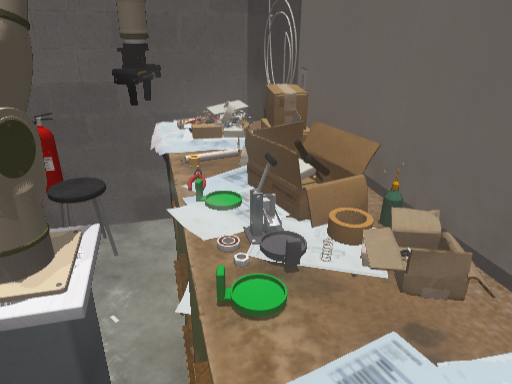

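View pics/wrist0.png

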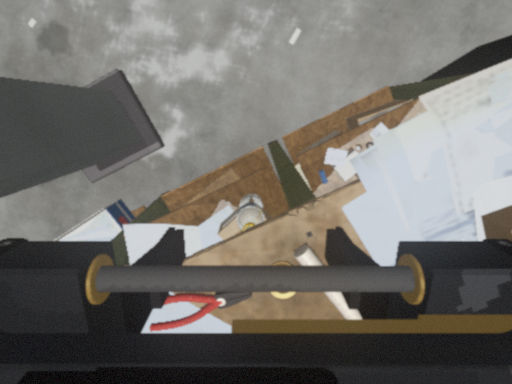

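The scene view shows the dark dish at (287,230) with its dark grip at (310,242). The feeder with its lever is at (255,200), with the T-handle at (260,152). Possible confusions are the green dishes at (183,184) and (304,302), the black tool handles in the box at (255,105), and the tape roll at (330,180). By the description I choose the dark dish on the feeder's seat and will check it in a crop with 3-D coordinates.

```bash
cat > h.py <<'E'
import numpy as np,cv2
from scipy.spatial.transform import Rotation as R
def cloud(p):
    v,u=np.mgrid[0:384,0:512]; z=p["range_z"].astype(float)
    c=np.stack([(u-p["cx"])/p["fx"]*z,(v-p["cy"])/p["fy"]*z,z],-1)
    Rm=R.from_rotvec(p["rvec"]).as_matrix()
    return (c-p["tvec"])@Rm, z>0
def proj(p,X):
    Rm=R.from_rotvec(p["rvec"]).as_matrix(); c=np.atleast_2d(X)@Rm.T+p["tvec"]
    return np.stack([c[:,0]/c[:,2]*p["fx"]+p["cx"],c[:,1]/c[:,2]*p["fy"]+p["cy"]],-1)
def crop(p,name,u0,v0,u1,v1,k=5):
    cv2.imwrite(name,cv2.resize(p["color"][v0:v1,u0:u1,::-1],None,fx=k,fy=k,interpolation=cv2.INTER_CUBIC))
E
python3 - <<'E'
from h import *
p=dict(np.load("scene0.npz")); crop(p,"pics/c1.png",215,130,345,260,4)
W,ok=cloud(p)
for n,(u,v) in dict(handle=(260,152),dish=(287,230),grip=(310,238),griptop=(312,234),cheek=(255,185)).items(): print(n,W[v,u].round(3))
q=dict(np.load("side0.npz")); crop(q,"pics/c2.png",225,140,325,280,4)
W,ok=cloud(q)
for n,(u,v) in dict(handle=(268,158),dish=(282,246),grip=(291,250)).items(): print(n,W[v,u].round(3))
E
```

```text
handle [0.543 0.003 0.196]
dish [ 0.561 -0.074  0.01 ]
grip [ 0.54  -0.152  0.073]
griptop [ 0.55  -0.148  0.075]
cheek [0.537 0.008 0.105]
handle [0.541 0.005 0.194]
dish [ 0.555 -0.074  0.013]
grip [ 0.545 -0.155  0.054]
```

View pics/c1.png

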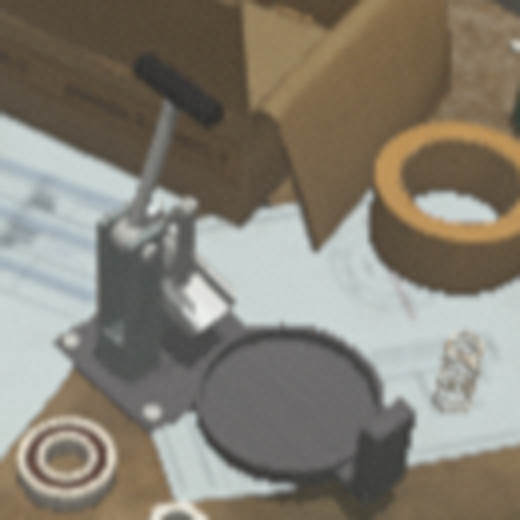

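View pics/c2.png

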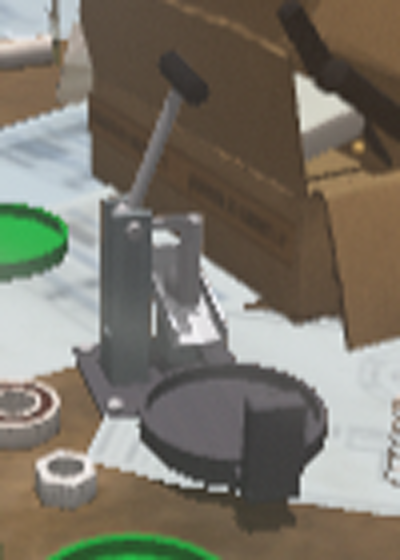

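The crops confirm it: the dark dish sits on the seat below the chute, with its grip on the -y side. The lever leans back, away from the robot, and its black T-handle is clear. Next I fit the poses.

Run:
```python
from h import *
from scipy.optimize import least_squares
pts=[];
for n in("scene","side"):
    p=dict(np.load(n+"0.npz")); W,ok=cloud(p); c=p["color"].astype(int)
    P=W[ok]; C=c[ok]
    m=(abs(P[:,0]-.545)<.05)&(abs(P[:,1])<.06)&(P[:,2]>.178)&(P[:,2]<.22)&(C.max(1)<75)
    h=P[m]; u,s,vt=np.linalg.svd(h-h.mean(0)); d=vt[0]*np.sign(vt[0][1])
    t=(h-h.mean(0))@d
    print(n,"handle",m.sum(),h.mean(0).round(4),"mid",(h.mean(0)+d*(t.max()+t.min())/2).round(4),"dir",d.round(3),"len",np.ptp(t).round(4),"yaw",np.degrees(np.arctan2(-d[0],d[1])).round(2), "z",h[:,2].min(),h[:,2].max())
    # dish rim top
    m=(np.hypot(P[:,0]-.56,P[:,1]+.075)<.065)&(P[:,2]>.0225)&(P[:,2]<.034)&(C.max(1)<110)
    r=P[m]
    f=least_squares(lambda a:np.hypot(r[:,0]-a[0],r[:,1]-a[1])-.051,[.56,-.075],loss="soft_l1",f_scale=.002)
    print(" dish",m.sum(),f.x.round(4),np.abs(f.fun).mean().round(4),"zmax",np.percentile(r[:,2],[5,50,95]).round(4))
    m=(np.hypot(P[:,0]-.56,P[:,1]+.145)<.05)&(P[:,2]>.066)&(P[:,2]<.09)&(C.max(1)<110)
    g=P[m]
    if len(g)>3:
        rect=cv2.minAreaRect((g[:,:2]*1000).astype(np.float32)); print(" griptop",m.sum(),g.mean(0).round(4),rect,"z",np.percentile(g[:,2],[10,50,90]).round(4))
    m=(np.hypot(P[:,0]-.56,P[:,1]+.145)<.05)&(P[:,2]>.03)&(P[:,2]<.09)&(C.max(1)<110); g=P[m]
    print(" block",m.sum(),g.min(0).round(4),g.max(0).round(4))
    rect=cv2.minAreaRect((g[:,:2]*1000).astype(np.float32)); print(rect)
    # cheeks
    m=(abs(P[:,0]-.515)<.05)&(abs(P[:,1]-.0)<.05)&(P[:,2]>.05)&(P[:,2]<.118); g=P[m]
    print(" cheeks",g.min(0).round(3),g.max(0).round(3),np.median(g,0).round(3))
```

```text
scene handle 189 [0.5437 0.0064 0.1935] mid [0.5437 0.009  0.1936] dir [-0.018  0.999  0.038] len 0.0566 yaw 1.02 z 0.18151307484230475 0.19829064294906082
 dish 268 [ 0.5528 -0.08  ] 0.0019 zmax [0.0229 0.0268 0.0296]
 griptop 64 [ 0.5459 -0.1493  0.0719] ((548.03076171875, -147.0843963623047), (15.048980712890625, 25.407161712646484), 87.0980453491211) z [0.0681 0.0727 0.0745]
 block 200 [ 0.5344 -0.1549  0.03  ] [ 0.5622 -0.1293  0.0752]
((545.0827026367188, -147.778564453125), (19.8087100982666, 34.04672622680664), 50.823646545410156)
 cheeks [ 0.503 -0.009  0.05 ] [0.563 0.045 0.117] [0.516 0.007 0.086]
side handle 97 [ 0.5447 -0.0022  0.1929] mid [0.5441 0.0058 0.1937] dir [-0.075  0.993  0.09 ] len 0.0554 yaw 4.3 z 0.18353746445915134 0.19789362743518651
 dish 275 [ 0.5535 -0.083 ] 0.0017 zmax [0.0231 0.0267 0.029 ]
 griptop 77 [ 0.549  -0.1537  0.0709] ((550.5514526367188, -150.99005126953125), (12.857897758483887, 29.320831298828125), 88.63526916503906) z [0.0672 0.0713 0.0739]
 block 309 [ 0.5356 -0.1589  0.03  ] [ 0.5657 -0.1442  0.0752]
((550.6450805664062, -151.74832153320312), (14.3695650100708, 30.175241470336914), 88.63526916503906)
 cheeks [ 0.504 -0.011  0.05 ] [0.562 0.045 0.118] [0.522 0.003 0.08 ]
```

Run:
```python
from h import *
P=np.vstack([cloud(d)[0][cloud(d)[1]] for d in (dict(np.load("scene0.npz")),dict(np.load("side0.npz")))])
print("max z (mm) grid rows x, cols y=-.25...65")
ys=np.arange(-.25,.65,.05); print("      ",[int(round(y*100)) for y in ys])
for x in np.arange(.25,.85,.05):
    r=[]
    for y in ys:
        m=(P[:,0]>=x)&(P[:,0]<x+.05)&(P[:,1]>=y)&(P[:,1]<y+.05)
        r.append(int(P[m,2].max()*1000) if m.any() else -999)
    print(round(x,2),r)
m=(abs(P[:,1]-.02)<.12)&(P[:,2]>.12)&(P[:,0]>.58)&(P[:,0]<.8)
Q=P[m]; print(Q.min(0),Q.max(0))
```

```text
max z (mm) grid rows x, cols y=-.25...65
       [-25, -20, -15, -10, -5, 0, 5, 10, 15, 20, 25, 30, 35, 40, 45, 50, 55, 60]
0.25 [-999, -999, -999, -999, -999, -999, -999, -999, -913, -907, -909, -908, -907, -909, 385, 522, 430, 316]
0.3 [0, 0, 1, 2, 0, 0, 4, 7, 9, 1, 1, 0, -3, -1, 0, 523, 523, 335]
0.35 [73, 72, 3, 3, 15, 15, 9, 7, 36, 69, 4, 14, 15, 4, 4, 3, 15, 15]
0.4 [69, 69, 17, 17, 17, 15, 8, 25, 69, 71, 10, 13, 15, 16, 13, 38, 33, 15]
0.45 [24, 26, 17, 18, 17, 10, 7, 26, 16, 26, 6, 5, 5, 6, 4, 4, 28, 3]
0.5 [26, 75, 75, 30, 198, 198, 6, 26, 28, 27, 5, 5, 6, 5, 3, 2, 28, 26]
0.55 [2, 75, 75, 30, 197, 197, 5, 186, 187, 186, 187, 187, 7, 6, 37, 66, 86, 26]
0.6 [2, 4, 50, 30, 6, 186, 188, 188, 152, 103, 181, 183, 4, 6, 121, 115, 86, 38]
0.65 [56, 53, 3, 50, 50, 100, 100, 146, 173, 170, 101, 184, -999, -999, 119, 115, 85, 38]
0.7 [59, 57, 53, 50, 50, 98, 101, 145, 151, 151, 99, 185, 184, -999, 100, 98, 86, -999]
0.75 [57, 59, 61, 50, 50, 85, 102, 58, 105, 115, 131, 173, 184, 178, 177, 168, 118, 224]
0.8 [24, 54, 82, 85, 89, 80, 126, 145, 165, 178, 179, 179, 180, -999, -999, 178, 178, 226]
[0.59625149 0.04054377 0.12004717] [0.71974302 0.13992465 0.18845651]
```

```bash
cat >> h.py <<'E'
def plan(s,goal,psi,n=8):
    """equal tool-frame rows from state to goal pos, tool-y heading psi deg, tool down"""
    A=R.from_rotvec(s["tool_rot"]); p=np.array(s["tool_pos"]); r=np.radians(psi)
    y=np.array([np.cos(r),np.sin(r),0]); z=np.array([0,0,-1.]); B=R.from_matrix(np.stack([np.cross(y,z),y,z],1))
    d=(A.inv()*B).as_rotvec()/n; cur=A; pos=p.copy(); step=(np.array(goal)-p)/n
    for i in range(n):
        t=cur.inv().apply((np.array(goal)-pos)/(n-i))*100; t=t.round(2); w=np.degrees(d).round(1)
        print([t.tolist(),w.tolist()]); pos=pos+cur.apply(t/100); cur=cur*R.from_rotvec(np.radians(w))
    print("end",pos.round(4),"psi",np.degrees(np.arctan2(*cur.as_matrix()[[1,0],1])).round(2))
E
python3 - <<'E'
from h import *
from workcell import *
s=state(); A=R.from_rotvec(s["tool_rot"]).as_matrix(); print(A.round(3))
plan(s,[.42,.30,.30],32)
E
```

```text
[[-0.9    0.437 -0.   ]
 [ 0.437  0.9   -0.001]
 [-0.    -0.001 -1.   ]]
[[-3.09, -2.14, -0.97], [-0.0, 0.0, 4.0]]
[[-3.23, -1.92, -0.97], [-0.0, 0.0, 4.0]]
[[-3.35, -1.7, -0.97], [-0.0, 0.0, 4.0]]
[[-3.46, -1.46, -0.97], [-0.0, 0.0, 4.0]]
[[-3.56, -1.21, -0.98], [-0.0, 0.0, 4.0]]
[[-3.63, -0.96, -0.97], [-0.0, 0.0, 4.0]]
[[-3.69, -0.7, -0.98], [-0.0, 0.0, 4.0]]
[[-3.74, -0.44, -0.97], [-0.0, 0.0, 4.0]]
end [0.42 0.3  0.3 ] psi 32.11
```

Call:
carry_out(
  targets=[
    [[-3.1,-2.1,-1],[0,0,4]],
    [[-3.2,-1.9,-1],[0,0,4]],
    [[-3.4,-1.7,-1],[0,0,4]],
    [[-3.5,-1.5,-1],[0,0,4]],
    [[-3.6,-1.2,-1],[0,0,4]],
    [[-3.6,-1,-1],[0,0,4]],
    [[-3.7,-0.7,-1],[0,0,4]],
    [[-3.7,-0.4,-1],[0,0,4]],
  ],
  grip=4,
)

```text
time: 1.15
tool_pos: [0.4219, 0.2981, 0.3032]
tool_rot: [1.527, 2.746, 0.0]
ft_force: [0.1, -0.3, -0.5]
finger_gap: 0.463
```

Run:
```python
from h import *
from workcell import *
s=state(); print(s["time"],s["tool_pos"].round(4),s["finger_gap"],s["q"].round(3),np.round(s["ft_force"],2))
plan(s,[.53,-.009,.30],1)
```

```text
1.15 [0.4219 0.2981 0.3032] 0.46282046500145363 [-0.861  0.054  0.166  1.622 -0.009  1.466 -0.139] [ 0.09 -0.33 -0.54]
[[-3.97, -0.88, 0.04], [0.0, -0.0, 3.9]]
[[-4.02, -0.61, 0.04], [0.0, -0.0, 3.9]]
[[-4.06, -0.33, 0.04], [0.0, -0.0, 3.9]]
[[-4.07, -0.05, 0.04], [0.0, -0.0, 3.9]]
[[-4.06, 0.22, 0.04], [0.0, -0.0, 3.9]]
[[-4.04, 0.5, 0.04], [0.0, -0.0, 3.9]]
[[-4.0, 0.77, 0.04], [0.0, -0.0, 3.9]]
[[-3.93, 1.05, 0.04], [0.0, -0.0, 3.9]]
end [ 0.53  -0.009  0.3  ] psi 0.65
```

Call:
carry_out(
  targets=[
    [[-4,-0.9,0],[0,0,3.9]],
    [[-4,-0.6,0],[0,0,3.9]],
    [[-4.1,-0.3,0],[0,0,3.9]],
    [[-4.1,0,0],[0,0,3.9]],
    [[-4,0.2,0],[0,0,3.9]],
    [[-4,0.5,0],[0,0,3.9]],
    [[-4,0.8,0],[0,0,3.9]],
    [[-3.9,1,0],[0,0,3.9]],
  ],
)

```text
time: 2.15
tool_pos: [0.5309, -0.0082, 0.3029]
tool_rot: [2.209, 2.234, 0.0]
ft_force: [0.4, 0.1, -0.5]
finger_gap: 0.458
```

Run:
```python
from h import *
from workcell import *
p=snapshot("wrist"); cv2.imwrite("pics/w1.png",p["color"][:,:,::-1]); np.savez("w1.npz",**p)
s=state(); print(s["time"],s["tool_pos"].round(4),s["finger_gap"],s["q"].round(3),R.from_rotvec(s["tool_rot"]).as_matrix().round(3))
# project model with yaw candidates
o=np.array([.553,-.081,0])
for a in (0,1,2):
    r=np.radians(a); M=np.array([[np.cos(r),-np.sin(r),0],[np.sin(r),np.cos(r),0],[0,0,1]])
    for n,f in dict(hm=[-.007,.088,.19],h1=[-.007,.06,.198],h2=[-.007,.116,.198],grip=[0,-.068,.074]).items(): print(a,n,proj(p,o+M@np.array(f)).round(1))
```

```text
2.2 [ 0.5316 -0.0141  0.303 ] 0.4580620379089324 [-0.522  0.084  0.497  1.602 -0.038  1.465 -0.02 ] [[-0.002  1.     0.001]
 [ 1.     0.002 -0.002]
 [-0.002  0.001 -1.   ]]
0 hm [[270.5 178. ]]
0 h1 [[270.2 207.8]]
0 h2 [[271.8 150.6]]
0 grip [[268.3 260.3]]
1 hm [[269.  178.2]]
1 h1 [[269.1 207.9]]
1 h2 [[269.6 150.7]]
1 grip [[269.1 260.3]]
2 hm [[267.4 178.3]]
2 h1 [[268. 208.]]
2 h2 [[267.4 150.8]]
2 grip [[269.9 260.3]]
```

View pics/w1.png

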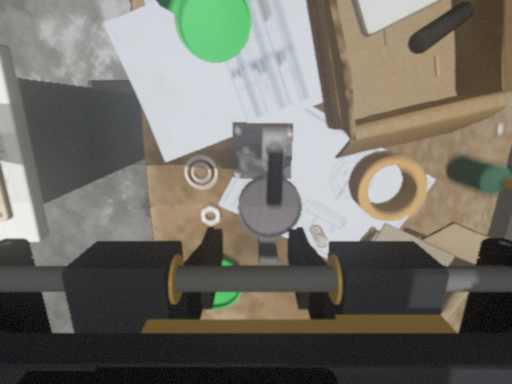

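The wrist view shows the feeder straight below: handle at (275,175), dish at (270,205), grip at (268,250). I'll measure it more exactly.

Run:
```python
from h import *
p=dict(np.load("w1.npz")); W,ok=cloud(p); crop(p,"pics/w1c.png",220,110,330,270,4)
C=p["color"].astype(int).max(-1); v,u=np.mgrid[:384,:512]
m=ok&(W[...,2]>.17)&(W[...,2]<.21)&(abs(W[...,0]-.54)<.05)&(abs(W[...,1])<.06)&(v<235)
h=W[m]; print(m.sum(),"uv",u[m].min(),u[m].max(),v[m].min(),v[m].max(),h.min(0).round(4),h.max(0).round(4))
rect=cv2.minAreaRect((h[:,:2]*1000).astype(np.float32)); print("handle",rect)
m=ok&(W[...,2]>.06)&(W[...,2]<.085)&(abs(W[...,0]-.55)<.03)&(abs(W[...,1]+.15)<.03)
g=W[m]; print("grip",m.sum(),cv2.minAreaRect((g[:,:2]*1000).astype(np.float32)),g.min(0).round(4),g.max(0).round(4))
m=ok&(W[...,2]>.015)&(W[...,2]<.035)&(np.hypot(W[...,0]-.553,W[...,1]+.081)<.065)&(C<110)
c=W[m]; cc,r=cv2.minEnclosingCircle((c[:,:2]*1000).astype(np.float32)); print("dish",cc,r)
# cheeks
m=ok&(W[...,2]>.108)&(W[...,2]<.125)&(abs(W[...,0]-.52)<.06)&(abs(W[...,1]-.01)<.06); c=W[m]; print("cheek",c.min(0).round(3),c.max(0).round(3),cv2.minAreaRect((c[:,:2]*1000).astype(np.float32)))
```

```text
959 uv 261 282 146 203 [ 0.537  -0.0174  0.1701] [0.5566 0.038  0.199 ]
handle ((546.7694702148438, 10.265605926513672), (55.3752555847168, 19.638355255126953), 89.95460510253906)
grip 226 ((551.78662109375, -147.3731689453125), (14.571433067321777, 29.48908042907715), 86.33396911621094) [ 0.5372 -0.155   0.0601] [ 0.5665 -0.1399  0.0755]
dish (553.2274780273438, -86.43162536621094) 58.30709457397461
cheek [ 0.506 -0.008  0.108] [0.529 0.028 0.125] ((517.7980346679688, 10.06358528137207), (35.28724670410156, 23.18208885192871), 89.66107940673828)
```

View pics/w1c.png

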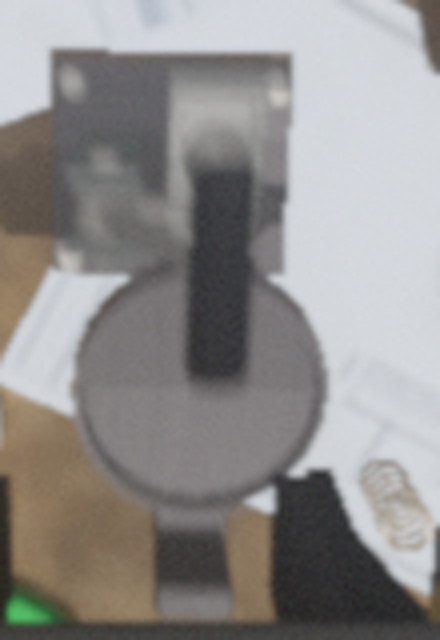

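Call:
carry_out(
  targets=[
    [[0.7,1.3,0],[0,0,0]],
    [[0,0,2],[0,0,0]],
    [[0,0,2],[0,0,0]],
    [[0,0,2],[0,0,0]],
    [[0,0,2],[0,0,0]],
    [[0,0,2],[0,0,0]],
    [[0,0,2],[0,0,0]],
    [[0,0,1],[0,0,0]],
  ],
)

```text
time: 3.2
tool_pos: [0.5433, 0.0022, 0.1716]
tool_rot: [-2.202, -2.239, 0.001]
ft_force: [0.3, -0.4, 0.6]
finger_gap: 0.458
```

Run:
```python
from h import *
from workcell import *
p=snapshot("scene"); crop(p,"pics/s2.png",200,100,340,250,4)
p=snapshot("side"); crop(p,"pics/d2.png",210,100,350,250,4)
s=state(); print(s["time"],s["tool_pos"].round(4),s["finger_gap"],np.round(s["ft_force"],2),s["q"].round(2))
```

```text
3.3 [0.5431 0.002  0.1718] 0.45880999311952736 [ 0.73 -0.    0.8 ] [-0.51  0.19  0.48  1.77 -0.1   1.2   0.01]
```

View pics/s2.png

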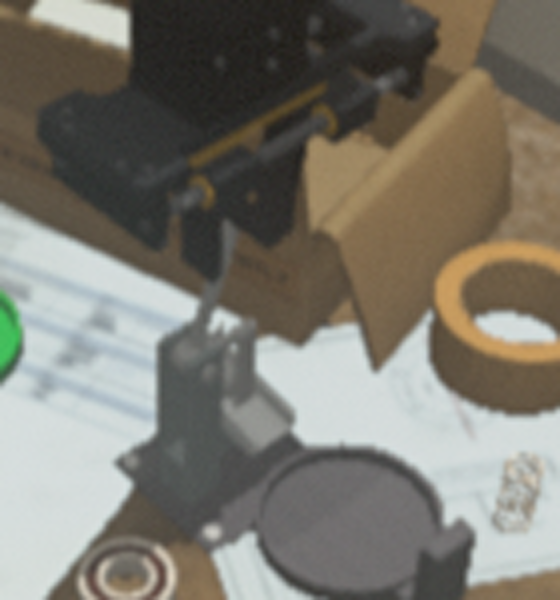

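View pics/d2.png

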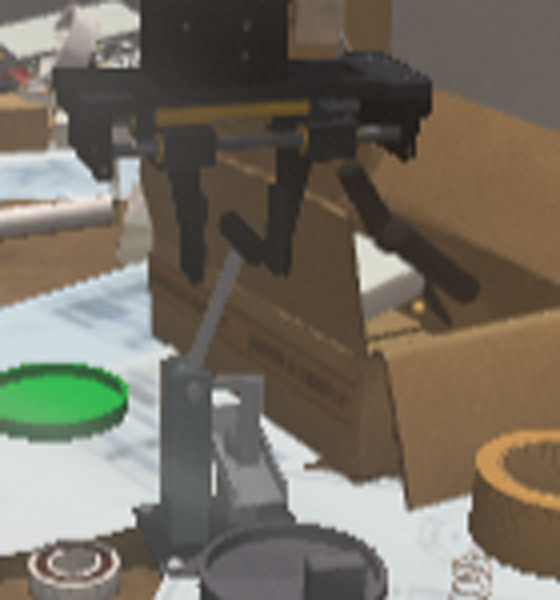

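The handle sits between the open fingers, and the stem is clear. I'll shift 11 mm along the bar away from the stem, narrow the gap, and start the pull.

Call:
carry_out(
  targets=[
    [[-1.1,0,0],[0,0,0]],
    [[0,0,0],[0,0,0]],
    [[0,0,0],[0,0,0]],
    [[0,-0.8,0],[0,0,0]],
    [[0,-0.8,0],[0,0,0]],
    [[0,-0.8,0],[0,0,0]],
    [[0,-0.8,0],[0,0,0]],
    [[0,0,0],[0,0,0]],
  ],
  grip=2.6,
  squeeze=5,
)

```text
time: 4.3
tool_pos: [0.5113, -0.0098, 0.1727]
tool_rot: [-2.203, -2.239, -0.001]
ft_force: [3.5, -0.6, 2.5]
finger_gap: 0.3
```

Run:
```python
from h import *
from workcell import *
p=snapshot("side"); crop(p,"pics/d3.png",210,100,350,250,4)
s=state(); print(s["time"],s["tool_pos"].round(4),s["finger_gap"]*8.7,np.round(s["ft_force"],2))
```

```text
4.35 [ 0.5115 -0.0098  0.1727] 2.5941164635013694 [ 3.07 -0.18  2.49]
```

View pics/d3.png

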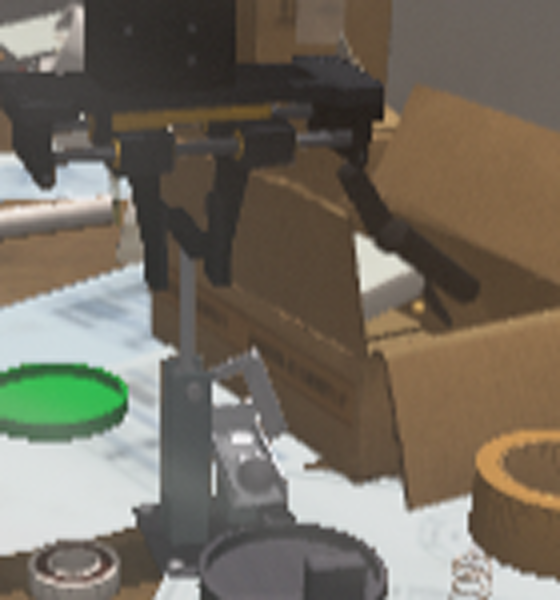

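Call:
carry_out(
  targets=[
    [[0,-0.7,0],[0,0,0]],
    [[0,-0.7,0],[0,0,0]],
    [[0,-0.6,0],[0,0,0]],
    [[0,-0.5,0],[0,0,0]],
    [[0,-0.4,0],[0,0,0]],
    [[0,0,0],[0,0,0]],
    [[0,0,0],[0,0,0]],
    [[0,0,0],[0,0,0]],
  ],
)

```text
time: 5.35
tool_pos: [0.4825, -0.0103, 0.1719]
tool_rot: [-2.203, -2.239, 0.001]
ft_force: [6.1, 0.2, -2.9]
finger_gap: 0.303
```

Run:
```python
from h import *
from workcell import *
p=snapshot("side"); crop(p,"pics/d4.png",210,100,350,250,4)
p=snapshot("scene"); crop(p,"pics/s4.png",200,100,340,250,4)
s=state(); print(s["time"],s["tool_pos"].round(4),s["finger_gap"]*8.7,np.round(s["ft_force"],2))
```

```text
5.45 [ 0.4825 -0.0103  0.1719] 2.585602728558814 [ 5.68  0.72 -3.27]
```

View pics/d4.png

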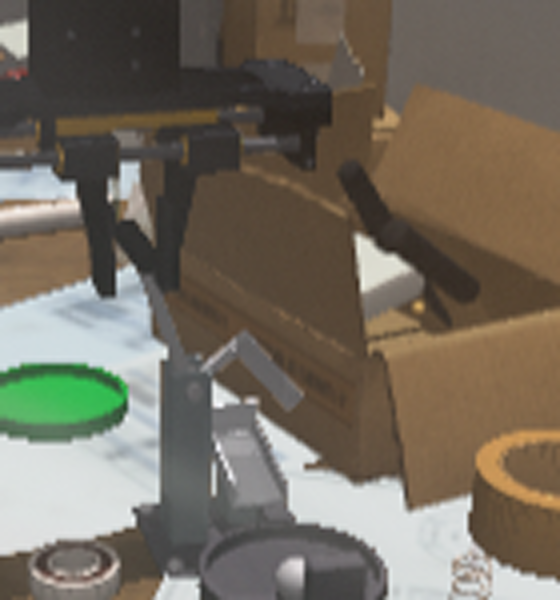

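View pics/s4.png

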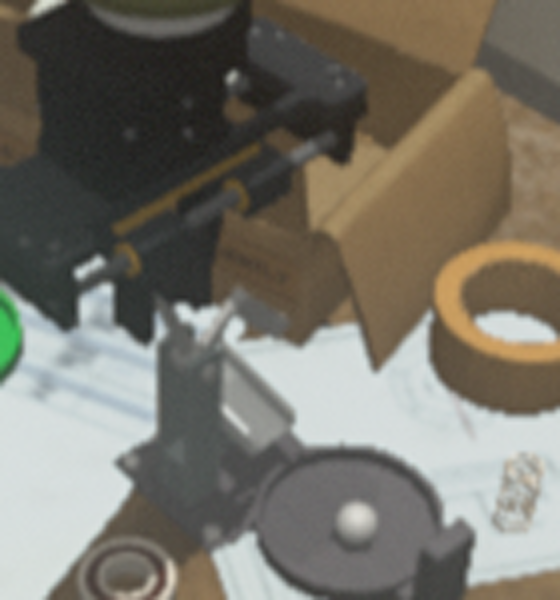

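The ball is in the dish at about the middle. I'll pull a little further to be certain of the stroke, using the force as evidence of the stop.

Call:
carry_out(
  targets=[
    [[0,-0.2,0],[0,0,0]],
    [[0,-0.2,0],[0,0,0]],
    [[0,0,0],[0,0,0]],
    [[0,0,0],[0,0,0]],
    [[0,0,0],[0,0,0]],
    [[0,0,0],[0,0,0]],
    [[0,0,0],[0,0,0]],
    [[0,0,0],[0,0,0]],
  ],
)

```text
time: 6.45
tool_pos: [0.4791, -0.0104, 0.1719]
tool_rot: [2.203, 2.239, 0.0]
ft_force: [10.7, 0.4, -6.2]
finger_gap: 0.362
```

Run:
```python
from h import *
from workcell import *
p=snapshot("side"); crop(p,"pics/d5.png",210,100,350,250,4)
s=state(); print(s["time"],s["tool_pos"].round(4),s["finger_gap"]*8.7,np.round(s["ft_force"],2))
W,ok=cloud(p); v,u=np.mgrid[:384,:512]
# stem pixels: crop (150..185, 270..345)/4 + offset
for (a,b) in [(152,280),(160,300),(168,320),(175,340)]:
    print(W[100+b//4,210+a//4].round(4),p["color"][100+b//4,210+a//4])
```

```text
6.5 [ 0.4791 -0.0104  0.1719] 3.1690474801390387 [10.52  1.12 -6.31]
[ 0.4934 -0.0041  0.1734] [68 68 67]
[0.5009 0.0069 0.1569] [99 96 97]
[0.5055 0.0065 0.1445] [99 97 98]
[0.5075 0.0046 0.1329] [98 96 97]
```

View pics/d5.png

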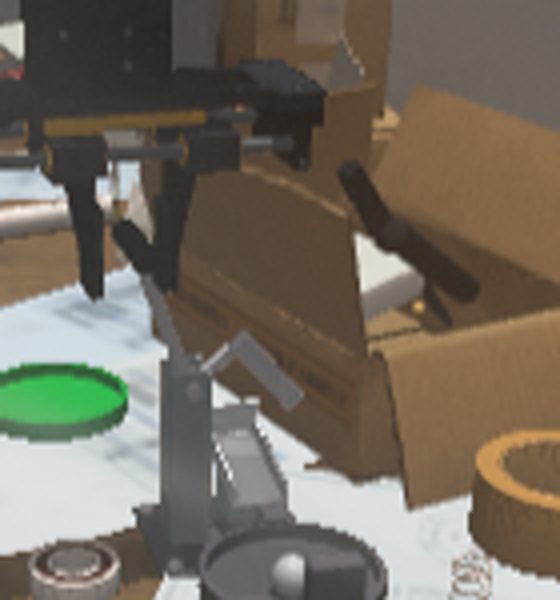

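The force rose to 10.7 N and the fingers were pushed open, so the lever is at its end stop. Now I'll ease it back.

Call:
carry_out(
  targets=[
    [[0,0.3,0],[0,0,0]],
    [[0,0.4,0],[0,0,0]],
    [[0,0.5,0],[0,0,0]],
    [[0,0.5,0],[0,0,0]],
    [[0,0.5,0],[0,0,0]],
    [[0,0.5,0],[0,0,0]],
    [[0,0.5,0],[0,0,0]],
    [[0,0.5,0],[0,0,0]],
  ],
)

```text
time: 7.5
tool_pos: [0.5155, -0.0101, 0.172]
tool_rot: [-2.203, -2.238, 0.002]
ft_force: [3.8, -1.5, -1.5]
finger_gap: 0.304
```

Call:
carry_out(
  targets=[
    [[0,0.5,0],[0,0,0]],
    [[0,0.5,0],[0,0,0]],
    [[0,0.5,0],[0,0,0]],
    [[0,0.4,0],[0,0,0]],
    [[0,0.4,0],[0,0,0]],
    [[0,0.3,0],[0,0,0]],
    [[0,0.3,0],[0,0,0]],
    [[0,0.2,0],[0,0,0]],
  ],
)

```text
time: 8.5
tool_pos: [0.5466, -0.0094, 0.1725]
tool_rot: [-2.203, -2.239, 0.0]
ft_force: [0.8, -0.2, 0.2]
finger_gap: 0.299
```

Run:
```python
from h import *
from workcell import *
p=snapshot("side"); crop(p,"pics/d6.png",210,100,350,250,4)
s=state(); print(s["time"],s["tool_pos"].round(4),s["finger_gap"]*8.7,np.round(s["ft_force"],2),s["q"].round(2))
```

```text
8.55 [ 0.5467 -0.0093  0.1725] 2.589568538659013 [-0.16 -0.41 -0.01] [-0.5   0.2   0.49  1.76 -0.1   1.2   0.04]
```

View pics/d6.png

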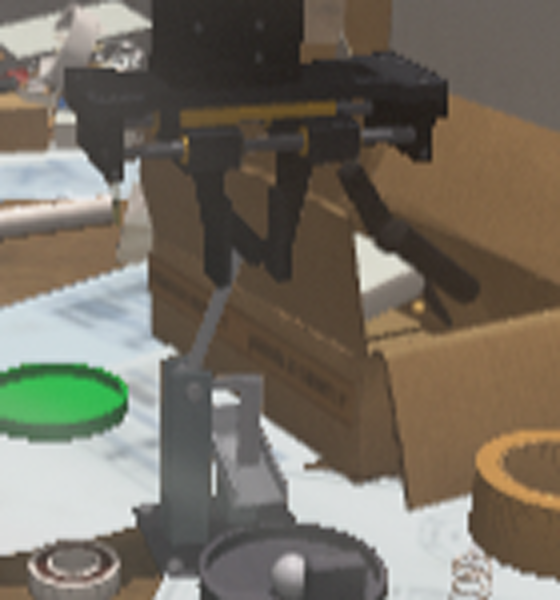

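Call:
carry_out(
  targets=[
    [[0,0,0],[0,0,0]],
    [[0,0,0],[0,0,0]],
    [[0,0,-1],[0,0,0]],
    [[0,0,-2],[0,0,0]],
    [[0,0,-3],[0,0,0]],
    [[0,0,-3],[0,0,0]],
    [[0,0,-3],[0,0,0]],
    [[0,0,0],[0,0,0]],
  ],
  grip=4,
)

```text
time: 9.55
tool_pos: [0.5477, -0.0095, 0.2955]
tool_rot: [2.202, 2.237, 0.006]
ft_force: [0.4, 1.1, -0.6]
finger_gap: 0.46
```

Run:
```python
from h import *
from workcell import *
p=snapshot("wrist"); crop(p,"pics/w6.png",180,60,340,280,3); np.savez("w6.npz",**p)
s=state(); print(s["time"],s["tool_pos"].round(4),s["finger_gap"]*8.7,np.round(s["ft_force"],2),s["q"].round(2))
Rm=R.from_rotvec(p["rvec"]).as_matrix(); print("cam",-Rm.T@p["tvec"])
W,ok=cloud(p)
m=ok&(W[...,2]>.17)&(W[...,2]<.21)&(abs(W[...,0]-.54)<.05)&(abs(W[...,1])<.06); h=W[m];print("handle",h.min(0).round(3),h.max(0).round(3))
plan(s,[.5515,-.149,.22],-62)
plan(s,[.5515,-.149,.22],64)
```

```text
9.6 [ 0.5471 -0.0094  0.2938] 3.9781865716401197 [-0.21  0.34 -0.24] [-0.52  0.12  0.5   1.58 -0.06  1.45  0.  ]
cam [0.5456428  0.07081158 0.45755602]
handle [ 0.538 -0.018  0.171] [0.557 0.038 0.199]
[[-1.75, 0.03, 0.92], [0.0, -0.0, 7.9]]
[[-1.73, 0.26, 0.92], [0.0, -0.0, 7.9]]
[[-1.67, 0.5, 0.92], [0.0, -0.0, 7.9]]
[[-1.59, 0.73, 0.92], [0.0, -0.0, 7.9]]
[[-1.47, 0.94, 0.92], [0.0, -0.0, 7.9]]
[[-1.33, 1.13, 0.93], [0.0, -0.0, 7.9]]
[[-1.16, 1.3, 0.92], [0.0, -0.0, 7.9]]
[[-0.98, 1.45, 0.93], [0.0, -0.0, 7.9]]
end [ 0.5515 -0.149   0.22  ] psi -62.29
[[-1.75, 0.03, 0.92], [0.0, 0.0, -7.9]]
[[-1.73, -0.22, 0.92], [0.0, 0.0, -7.9]]
[[-1.69, -0.45, 0.92], [0.0, 0.0, -7.9]]
[[-1.61, -0.68, 0.92], [0.0, 0.0, -7.9]]
[[-1.5, -0.89, 0.92], [0.0, 0.0, -7.9]]
[[-1.36, -1.09, 0.93], [0.0, 0.0, -7.9]]
[[-1.2, -1.27, 0.92], [0.0, 0.0, -7.9]]
[[-1.02, -1.42, 0.93], [0.0, 0.0, -7.9]]
end [ 0.5515 -0.149   0.22  ] psi 64.11
```

View pics/w6.png

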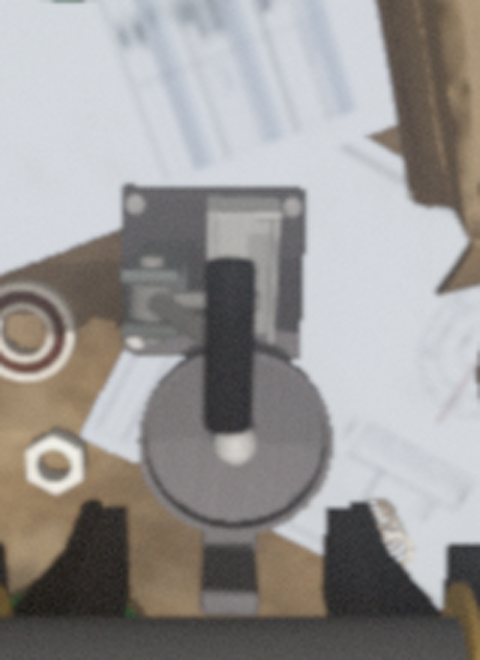

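The lever is at rest, with the handle at the same x as at the start, and the ball is in the dish's middle. Next I go over the grip block with the jaws turned to open along y.

Call:
carry_out(
  targets=[
    [[-1.8,0,0.5],[0,0,-8]],
    [[-1.7,-0.2,0.5],[0,0,-8]],
    [[-1.7,-0.5,0.5],[0,0,-8]],
    [[-1.6,-0.7,0.5],[0,0,-8]],
    [[-1.5,-0.9,0.5],[0,0,-8]],
    [[-1.4,-1.1,0.5],[0,0,-8]],
    [[-1.2,-1.3,0.5],[0,0,-8]],
    [[-1,-1.4,0.5],[0,0,-8]],
  ],
)

```text
time: 10.6
tool_pos: [0.5503, -0.1502, 0.2515]
tool_rot: [-0.675, -3.067, 0.0]
ft_force: [-0.2, 0.5, -0.0]
finger_gap: 0.462
```

Call:
carry_out(
  targets=[
    [[0,0,0.5],[0,0,-8]],
    [[0,0,0.5],[0,0,-8]],
    [[0,0,0.5],[0,0,-8]],
    [[0,0,0.5],[0,0,0]],
    [[0,0,0.5],[0,0,0]],
    [[0,0,0],[0,0,0]],
    [[0,0,0],[0,0,0]],
    [[0,0,0],[0,0,0]],
  ],
)

```text
time: 11.6
tool_pos: [0.5509, -0.1498, 0.2277]
tool_rot: [0.03, 3.141, 0.0]
ft_force: [0.1, 0.4, 0.2]
finger_gap: 0.459
```

Run:
```python
from h import *
from workcell import *
p=snapshot("wrist"); cv2.imwrite("pics/w7.png",p["color"][:,:,::-1]); np.savez("w7.npz",**p)
s=state(); print(s["time"],s["tool_pos"].round(4),s["finger_gap"]*8.7,s["q"].round(2)); print(R.from_rotvec(s["tool_rot"]).as_matrix().round(3))
W=[]; 
for n in("wrist","scene","side"):
    p=snapshot(n); np.savez(n+"7.npz",**p); w,ok=cloud(p); W=w[ok]
    m=(W[:,2]>.066)&(W[:,2]<.082)&(abs(W[:,0]-.55)<.03)&(abs(W[:,1]+.15)<.03); g=W[m]
    if m.sum()>10: print(n,m.sum(),cv2.minAreaRect((g[:,:2]*1000).astype(np.float32)),g.min(0).round(4),g.max(0).round(4))
```

```text
11.65 [ 0.5509 -0.1498  0.2277] 3.999461531543241 [-0.21  0.22  0.47  1.62 -0.1   1.32  1.82]
[[-1.     0.019  0.   ]
 [ 0.019  1.     0.   ]
 [-0.     0.    -1.   ]]
wrist 313 ((552.3147583007812, -147.81723022460938), (13.638700485229492, 29.680871963500977), 88.58068084716797) [ 0.5374 -0.1549  0.0661] [ 0.567  -0.1407  0.0759]
scene 102 ((550.222900390625, -147.29063415527344), (14.67434024810791, 28.913591384887695), 84.6050033569336) [ 0.5355 -0.1552  0.0663] [ 0.565  -0.1401  0.0759]
side 101 ((550.6925659179688, -151.03277587890625), (14.054044723510742, 28.762859344482422), 88.65071868896484) [ 0.5362 -0.158   0.0661] [ 0.565  -0.1437  0.0753]
```

View pics/w7.png

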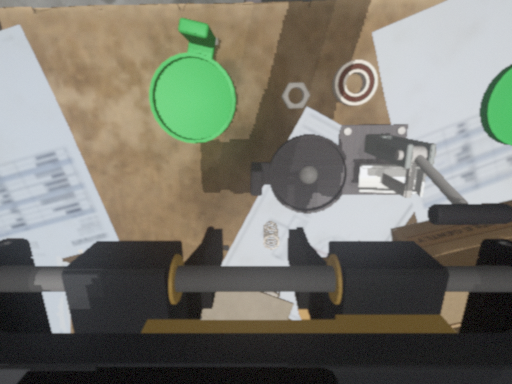

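Jaw heading is 88.9°, block yaw 88.6° and block centre about (0.551, -0.149), so the two agree. Descending.

Call:
carry_out(
  targets=[
    [[0,0.1,2.5],[0,0,0]],
    [[0,0,2.5],[0,0,0]],
    [[0,0,2.5],[0,0,0]],
    [[0,0,2.5],[0,0,0]],
    [[0,0,2.5],[0,0,0]],
    [[0,0,2.5],[0,0,0]],
    [[0,0,1.5],[0,0,0]],
    [[0,0,1],[0,0,0]],
  ],
)

```text
time: 12.8
tool_pos: [0.5509, -0.1488, 0.0521]
tool_rot: [-0.03, -3.141, -0.0]
ft_force: [-0.4, 0.4, 0.7]
finger_gap: 0.453
```

Run:
```python
from h import *
from workcell import *
p=snapshot("scene"); crop(p,"pics/s8.png",240,140,370,270,4)
p=snapshot("side"); crop(p,"pics/d8.png",225,160,355,290,4)
s=state(); print(s["time"],s["tool_pos"].round(4),s["finger_gap"]*8.7,np.round(s["ft_force"],2))
```

```text
12.9 [ 0.5506 -0.1486  0.0519] 3.985854225352686 [0.29 0.27 0.36]
```

View pics/s8.png

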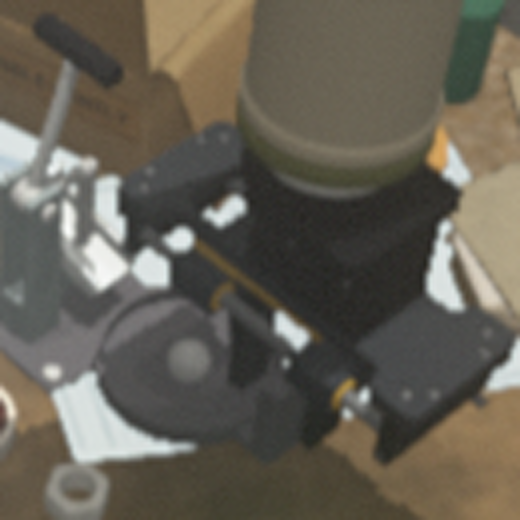

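View pics/d8.png

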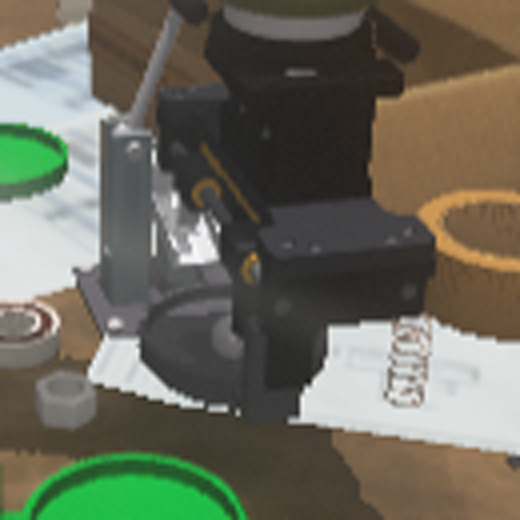

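Call:
carry_out(
  targets=[
    [[0,0,0.4],[0,0,0]],
    [[0,0,0.4],[0,0,0]],
    [[0,0,0.3],[0,0,0]],
    [[0,0,0],[0,0,0]],
    [[0,0,0],[0,0,0]],
    [[0,0,0],[0,0,0]],
    [[0,0,0],[0,0,0]],
    [[0,0,0],[0,0,0]],
  ],
  grip=1.8,
  squeeze=8,
)

```text
time: 13.9
tool_pos: [0.5509, -0.1487, 0.0416]
tool_rot: [0.03, 3.141, 0.0]
ft_force: [0.4, -0.0, 0.3]
finger_gap: 0.211
```

Call:
carry_out(
  targets=[
    [[0,0,0],[0,0,0]],
    [[0,0,0],[0,0,0]],
    [[0,0,0],[0,0,0]],
    [[0,0,0],[0,0,0]],
    [[0,0,0],[0,0,0]],
    [[0,0,0],[0,0,0]],
    [[0,0,0],[0,0,0]],
    [[0,0,0],[0,0,0]],
  ],
  grip=1.0,
  squeeze=8,
)

```text
time: 14.9
tool_pos: [0.5508, -0.1487, 0.0415]
tool_rot: [-0.03, -3.141, -0.0]
ft_force: [0.9, 1.4, 0.6]
finger_gap: 0.156
```

Call:
carry_out(
  targets=[
    [[0,0,0],[0,0,0]],
    [[0,0,0],[0,0,0]],
    [[0,0,0],[0,0,0]],
    [[0,0,0],[0,0,0]],
    [[0,0,0],[0,0,0]],
    [[0,0,0],[0,0,0]],
    [[0,0,0],[0,0,0]],
    [[0,0,0],[0,0,0]],
  ],
  grip=0.5,
  squeeze=40,
)

```text
time: 15.9
tool_pos: [0.5508, -0.1487, 0.0415]
tool_rot: [-0.03, -3.141, -0.0]
ft_force: [0.9, 1.4, 0.2]
finger_gap: 0.157
```

Run:
```python
from h import *
from workcell import *
p=snapshot("scene"); crop(p,"pics/s9.png",240,140,370,270,4)
s=state(); print(s["time"],s["tool_pos"].round(4),s["finger_gap"]*8.7,np.round(s["ft_force"],2))
```

```text
15.95 [ 0.5508 -0.1488  0.0415] 1.3577450878964794 [ 0.58  0.06 -0.16]
```

View pics/s9.png

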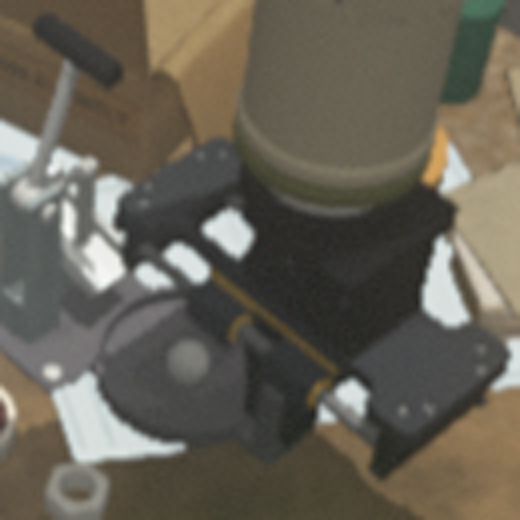

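The grip is firm at 13.6 mm and the ball is still central. I lift gently.

Call:
carry_out(
  targets=[
    [[0,0,-0.1],[0,0,0]],
    [[0,0,-0.2],[0,0,0]],
    [[0,0,-0.3],[0,0,0]],
    [[0,0,-0.3],[0,0,0]],
    [[0,0,-0.3],[0,0,0]],
    [[0,0,-0.2],[0,0,0]],
    [[0,0,-0.1],[0,0,0]],
    [[0,0,0],[0,0,0]],
  ],
)

```text
time: 16.95
tool_pos: [0.5509, -0.1487, 0.0566]
tool_rot: [0.03, 3.141, 0.0]
ft_force: [-0.4, 0.3, -3.2]
finger_gap: 0.156
```

Run:
```python
from h import *
from workcell import *
p=snapshot("scene"); crop(p,"pics/s10.png",240,140,370,270,4)
q=snapshot("side"); crop(q,"pics/d10.png",225,160,355,290,4)
s=state(); print(s["time"],s["tool_pos"].round(4),s["finger_gap"]*8.7,np.round(s["ft_force"],2),np.round(s["ft_torque"],3))
```

```text
17.05 [ 0.5508 -0.1488  0.0564] 1.3808246856095656 [-0.15  0.87 -2.79] [-0.084 -0.002 -0.019]
```

View pics/s10.png

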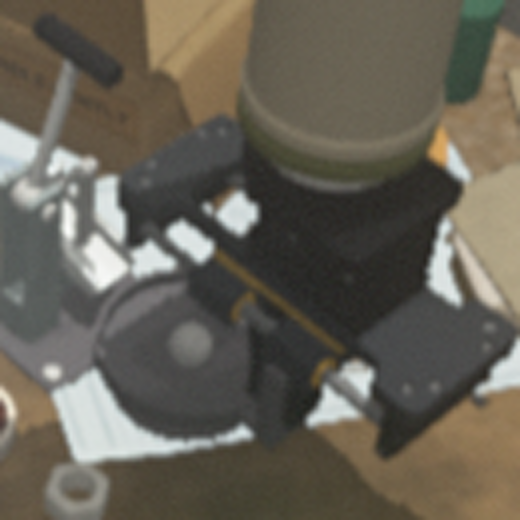

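View pics/d10.png

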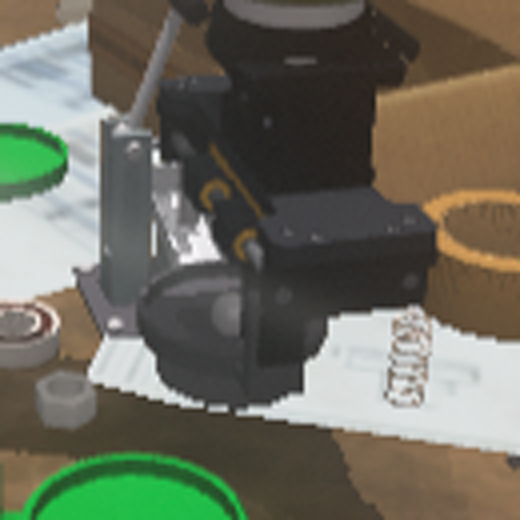

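The dish is up 15 mm, looks level and has the ball central. I continue to about 10 cm.

Call:
carry_out(
  targets=[
    [[0,0,-0.3],[0,0,0]],
    [[0,0,-0.6],[0,0,0]],
    [[0,0,-0.8],[0,0,0]],
    [[0,0,-0.8],[0,0,0]],
    [[0,0,-0.8],[0,0,0]],
    [[0,0,-0.6],[0,0,0]],
    [[0,0,-0.4],[0,0,0]],
    [[0,0,-0.2],[0,0,0]],
  ],
)

```text
time: 18.05
tool_pos: [0.5509, -0.1487, 0.1017]
tool_rot: [0.03, 3.141, 0.0]
ft_force: [0.8, -0.8, -2.0]
finger_gap: 0.159
```

Call:
carry_out(
  targets=[
    [[0,0,-0.3],[0,0,0]],
    [[0,0,-0.6],[0,0,0]],
    [[0,0,-0.8],[0,0,0]],
    [[0,0,-0.8],[0,0,0]],
    [[0,0,-0.8],[0,0,0]],
    [[0,0,-0.6],[0,0,0]],
    [[0,0,-0.4],[0,0,0]],
    [[0,0,-0.2],[0,0,0]],
  ],
)

```text
time: 19.05
tool_pos: [0.5508, -0.1488, 0.1467]
tool_rot: [0.03, 3.141, 0.0]
ft_force: [0.3, -0.5, -2.3]
finger_gap: 0.156
```

Run:
```python
from h import *
from workcell import *
p=snapshot("scene"); crop(p,"pics/s11.png",230,110,370,250,4); np.savez("s11.npz",**p)
q=snapshot("side"); crop(q,"pics/d11.png",215,120,355,260,4); np.savez("d11.npz",**q)
s=state(); print(s["time"],s["tool_pos"].round(4),s["finger_gap"]*8.7,np.round(s["ft_force"],2),s["q"].round(2))
```

```text
19.15 [ 0.5509 -0.1487  0.1466] 1.3878654192594615 [-0.55  0.36 -2.79] [-0.2   0.28  0.46  1.73 -0.13  1.16  1.84]
```

View pics/s11.png

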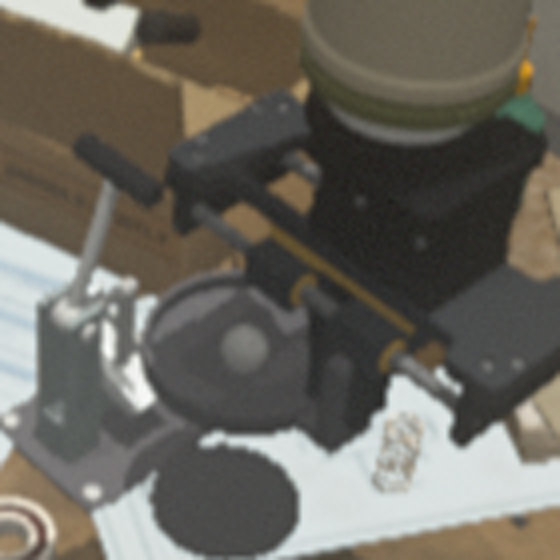

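View pics/d11.png

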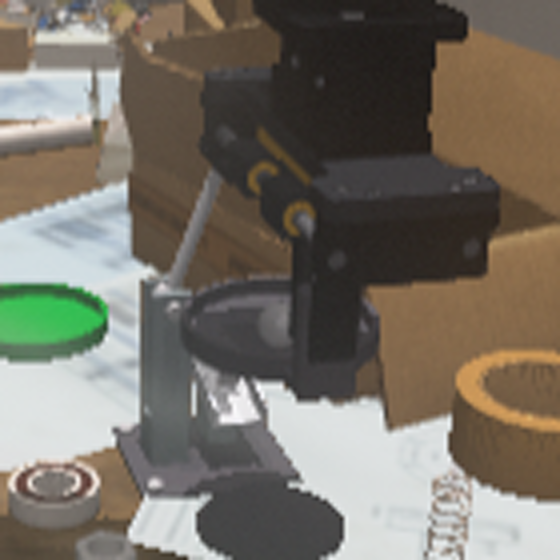

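The dish is at about 11 cm, level, with the ball in the middle. Now I turn it slowly.

Call:
carry_out(
  targets=[
    [[0,0,0],[0,0,1]],
    [[0,0,0],[0,0,2]],
    [[0,0,0],[0,0,3]],
    [[0,0,0],[0,0,4]],
    [[0,0,0],[0,0,4]],
    [[0,0,0],[0,0,4]],
    [[0,0,0],[0,0,4]],
    [[0,0,0],[0,0,4]],
  ],
)

```text
time: 20.15
tool_pos: [0.5507, -0.1487, 0.1464]
tool_rot: [-0.741, -3.053, -0.0]
ft_force: [0.4, -1.5, -3.1]
finger_gap: 0.153
```

Call:
carry_out(
  targets=[
    [[0,0,0],[0,0,4]],
    [[0,0,0],[0,0,4]],
    [[0,0,0],[0,0,4]],
    [[0,0,0],[0,0,4]],
    [[0,0,0],[0,0,4]],
    [[0,0,0],[0,0,4]],
    [[0,0,0],[0,0,4]],
    [[0,0,0],[0,0,4]],
  ],
)

```text
time: 21.15
tool_pos: [0.5507, -0.1487, 0.1464]
tool_rot: [-1.554, -2.73, 0.0]
ft_force: [0.3, 0.4, -1.3]
finger_gap: 0.157
```

Call:
carry_out(
  targets=[
    [[0,0,0],[0,0,4]],
    [[0,0,0],[0,0,4]],
    [[0,0,0],[0,0,4]],
    [[0,0,0],[0,0,4]],
    [[0,0,0],[0,0,4]],
    [[0,0,0],[0,0,4]],
    [[0,0,0],[0,0,3]],
    [[0,0,0],[0,0,2]],
  ],
)

```text
time: 22.15
tool_pos: [0.5507, -0.1486, 0.1464]
tool_rot: [-2.186, -2.255, 0.0]
ft_force: [0.4, 0.1, -2.9]
finger_gap: 0.155
```

Call:
carry_out(
  targets=[
    [[0,0,0],[0,0,1]],
    [[0,0,0],[0,0,1]],
    [[0,0,0],[0,0,1]],
    [[0,0,0],[0,0,0]],
    [[0,0,0],[0,0,0]],
    [[0,0,0],[0,0,0]],
    [[0,0,0],[0,0,0]],
    [[0,0,0],[0,0,0]],
  ],
)

```text
time: 23.15
tool_pos: [0.5508, -0.1488, 0.1465]
tool_rot: [-2.242, -2.2, -0.0]
ft_force: [-0.0, 0.1, -2.0]
finger_gap: 0.158
```

Run:
```python
from h import *
from workcell import *
for n,b in(("scene",(230,110,370,250)),("side",(225,130,365,270)),("wrist",(170,60,420,300))):
    p=snapshot(n); crop(p,f"pics/{n}12.png",*b,k=3); np.savez(n+"12.npz",**p)
    W,ok=cloud(p); P=W[ok]; C=p["color"].astype(int)[ok].max(1)
    m=(np.hypot(P[:,0]-.619,P[:,1]+.149)<.06)&(P[:,2]>.11)&(P[:,2]<.145); r=P[m]
    if m.sum()>30:
        hi=r[(r[:,2]>.125)&(np.hypot(r[:,0]-.619,r[:,1]+.149)>.042)&(r[:,0]>.59)]
        if len(hi)>10:
            A=np.c_[hi[:,:2]-[.619,-.149],np.ones(len(hi))]; k,*_=np.linalg.lstsq(A,hi[:,2],rcond=None); print(n,len(hi),"rim plane slope",k.round(3))
s=state(); print(s["time"],s["tool_pos"].round(4),s["finger_gap"]*8.7,np.round(s["ft_force"],2),R.from_rotvec(s["tool_rot"]).as_matrix().round(3)[:,1],s["joint_velocities"].round(4))
```

```text
scene 175 rim plane slope [ 0.01  -0.024  0.13 ]
side 361 rim plane slope [ 0.007 -0.005  0.13 ]
wrist 1987 rim plane slope [0.014 0.037 0.13 ]
23.3 [ 0.5508 -0.1488  0.1465] 1.379593574716746 [-1.5   0.49 -1.98] [ 1.    -0.019  0.   ] [ 0.      0.0014 -0.0005 -0.0007  0.0001 -0.0002  0.0005]
```

View pics/scene12.png

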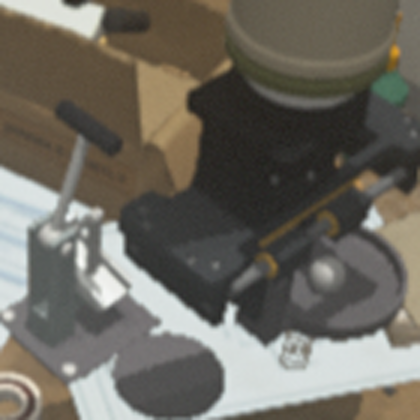

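View pics/side12.png

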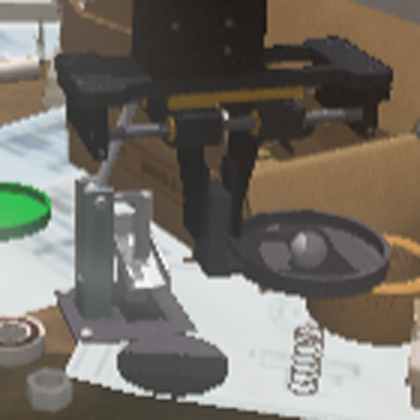

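View pics/wrist12.png

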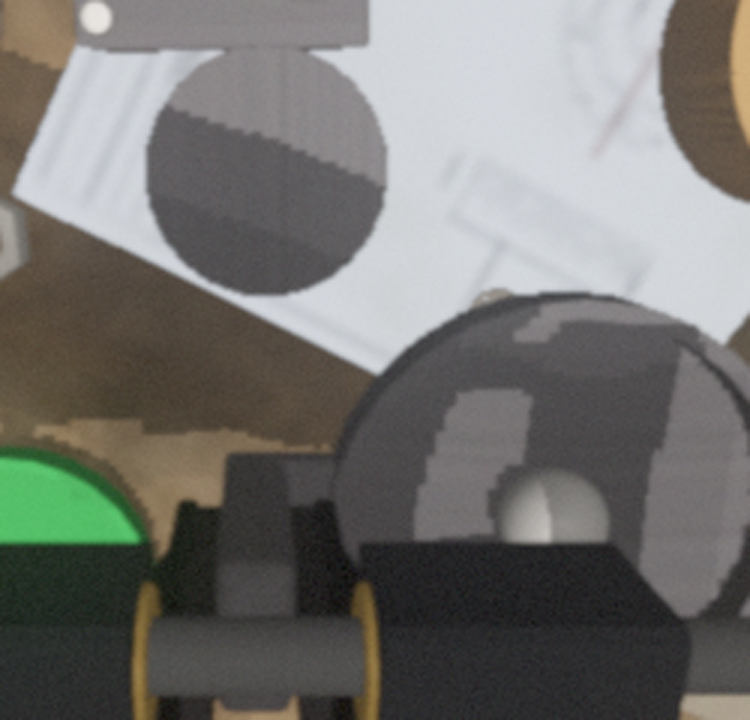

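The dish is turned a quarter, level within about 0.04 rad, and the lever is at rest. I'll do one numeric check of the ball, then hand in.

Run:
```python
from h import *
from scipy.optimize import least_squares
for n in("side","scene"):
    p=dict(np.load(n+"12.npz")); W,ok=cloud(p); P=W[ok]; C=p["color"].astype(int)[ok].max(1)
    m=(np.hypot(P[:,0]-.619,P[:,1]+.149)<.025)&(P[:,2]>.122)&(P[:,2]<.15); b=P[m]
    f=least_squares(lambda a:np.linalg.norm(b-a,axis=1)-.012,[.619,-.149,.127],loss="soft_l1",f_scale=.001); print(n,m.sum(),"ball",f.x.round(4))
from workcell import *
print(hand_in())
```

```text
side 108 ball [ 0.6172 -0.153   0.1269]
scene 112 ball [ 0.6172 -0.1504  0.1267]
the job is handed in; nothing more can be done
None
```

The job is handed in, and no verdict came back. By my own checks, every step was met.

- **Lever:** I pulled it with the rear finger to its end stop. The wrist force rose to about 10.7 N there, and the ball rolled into the dish. I then eased it back over 2 s at no more than about 40 mm/s. The handle read the same x at rest before and after, and in the last pictures the lever still leans back at rest.
- **Dish:** I gripped the block with the squeeze set to 40 N, lifted straight up 105 mm to about 109 mm underside height, and only then turned it 90°. The tool ended 1.1° clockwise of world x. The feeder's own yaw is about 0–1°, so the turn is well inside the 11° allowed.
- **Level:** Rim-plane fits gave a tilt of 0.01–0.03 rad from the two fixed cameras and 0.04 rad from the wrist camera. They disagree slightly, but all are within the 0.12 rad limit.
- **Ball:** Fits from the side and scene cameras put the ball 2–4 mm from the expected dish middle, against a 12 mm limit. The arm was still, and I handed in at 23.3 s.

The one weak spot is the dish's centre: it was computed from the grip position, not measured again after the turn.

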